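Ram a jammed cork stopper home in its storage tube

TASK

A cork stopper has jammed part-way down the upright metal storage tube. Put the loose cork stopper into the tube on top of it, let go, then pick up the wooden rammer and push both stoppers down the tube until they bottom out, pressing firmly there for about a second (about 20 N, never more than 60 N). Finally stand the rammer upright on the free worktop, well clear of the tube, and do not knock the beaker, mills or glass about.

Things in the scene. Friction and masses are not known exactly. Their poses are not given: they have to be found in the camera images.
- tube: Plain aluminium storage tube standing upright, fixed to the worktop, on a round wooden foot 100 mm across, 8 mm high. Origin: centre of its underside, on the worktop; z up along the bore. 156 mm tall, body 65 mm outside, bore 57 mm; over the top 10 mm the mouth flares to 67 mm inside, 75 mm outside.
- tube_floor (a point): Centre of the tube's inner floor, 8 mm above the tube's origin. Above it a cork stopper 49 mm across, 35 mm tall is jammed in the bore, its underside an unknown 12 to 40 mm above the floor (not sensed). It carries the loose stopper and the rammer's weight, slides down under a steady push of about 8 N, stays where it is left and stops hard on the floor.
- stopper_mid (a point): Centre of the loose cork stopper, a plain cylinder 46 mm across, 60 mm tall with bevelled ends, about 60 g, upright on the worktop at the start (centre 30 mm above its underside; z along its axis). It drops freely down the bore. With both stoppers bottomed out this centre is 73 mm above the tube's origin.
- rammer_mid (a point): Centre of the turned wooden rammer, half-way up its 126 mm; z along its axis to the handle end. Stands upright on a flat round foot 46 mm across. Handle 30 mm across from 30 to 114 mm above the underside, with a slight bead at its end. About 170 g. Grip the handle 95 to 108 mm above the underside, so that the fingers stay above the tube's mouth with the foot inside.
- mug: White mug with handle, 67 mm across, 89 mm tall, a heavy bystander that does not move; origin at the centre of its underside.
- tumbler: Straight clear drinking glass, 63 mm across, 123 mm tall, a bystander; origin at the centre of its underside.
- pepper_mill: Tall wooden mill, 58 mm across, 150 mm tall, a bystander; origin at the centre of its underside.
- salt_mill: Short wooden mill, 58 mm across, 110 mm tall, a bystander; origin at the centre of its underside.
- beaker: Black open beaker, 57 mm across, 83 mm tall, a bystander; origin at the centre of its underside.
Not all that is in view belongs to the job. What is shaped like the part that bears rammer_mid but red is not meant. Leave any purple look-alike of the part that bears stopper_mid alone.

How it is judged:
By the outcome, as a careful person would: the job done as asked, in the order asked, and still so for the second after the job is handed in, with the robot touching nothing.
It also fails if it takes over 72 s, if anything falls off the work surface, if the arm or the gripper's body presses on something with over 40 N, if the wrist force passes 120 N, or if a joint passes its speed limit or range.

ROBOT

A 6-joint arm with a two-finger parallel gripper is mounted at the origin on a cart in front of the work surface, level with it; the furniture and walls round the work are solid. World frame = base frame: x ahead of the robot, y to its left, z up, the work surface at z = 0. Lengths are in m, angles in rad, forces in N, time in s.
With the tool pointing down it reaches from about 0.375 to 0.9 m from the base axis. Payload 3.1 kg.
Tool frame: the origin (TCP) lies at the very end of the fingers, on their centre line; the grasp point (between the pads) lies 19 mm behind it; z points along the fingers, y is the direction in which the jaws open and shut (so a half turn about z gives the same grasp; the last joint's range is limited). The gripper opens to 87 mm and grips with 3 to 60 N. Pads are 19 mm wide; open, the fingers measure 117 mm over their backs; the gripper's body (75 mm by 190 mm) begins 51 mm behind the grasp point.
Start: joints at [-1.458, 0.527, 1.433, -0, 1.181, -0.178], TCP at [0.18, -0.599, 0.223] pointing down, gripper open.
Joint ranges: [-3.08, 3.08], [-0.75, 2.2], [0.22, 2.44], [-1.43, 4.57], [0, 2.65], [-2.85, 2.85]. Speed limits (rad/s): [2.79, 2.79, 3.14, 3.14, 3.14, 3.14].

INTERFACE

Orientations are given as a unit quaternion [x, y, z, w].
In Python, from rig import robot gives the robot as it stands. The module is installed in compiled form; this text tells all that it offers.
- The arm moves only by the tool send_rows, never from a script. Its argument "deltas" is a list of rows, each an object of numbers: "tx", "ty", "tz": the shift along the tool's x, y, z in cm; "rx", "ry", "rz": the turn, a rotation vector about the tool's x, y, z in rad. A call has 1 to 5 rows; each row is the pose to reach, as a shift and turn from the pose commanded when the call began, along the tool's axes at that moment; what a row does not reach only later rows make up. A row lasts 1/12 s, in which the tool goes at most 41.7 mm and 7.16 degrees, less where a joint would pass 70% of its speed; a pose out of reach is approached as far as the arm can. A call with a gripper value outside its range is refused whole. "claw" is the finger opening in cm, from 0 to 8.7, set as the call begins (left out, the last holds). The fingers move at their own pace and stop on an object; "squeeze" is the grip in N (left out, the last holds). Time passes only in rows, so rows that repeat a pose let the fingers close. It gives the time, the measured TCP pose, the force and the opening at its end, in the units of the state.
- robot.get_obs(): the state, without advancing time (a new reading comes with each control period).
- robot.camera(name): name is "scene" or "top" or "wrist"; returns a dict with "color" (480x640x3 uint8, red, green, blue), "z_map" (480x640 float32, m along the optical axis (not along the pixel's ray), 0 where there is no reading), "intrinsics" (3x3 intrinsics, pixels), "distortion" ([k1, k2, p1, p2, k3] as OpenCV has them; the pictures are not rectified), "R" (3x3) and "t" (3): a world point X has camera coordinates R X + t; the wrist camera has in their place "tool_from_camera" (4x4, takes a point from camera to tool coordinates, whose origin is the TCP and whose axes are the flange's). Camera axes: x right, y down, z forward; pixel columns grow to the right and rows downward; lengths in m; the calibration is good to about 2 mm. A picture is of the moment at which its call begins: read the wrist's pose just before it.
- robot.hand_in(): hands the job in, once; it reports no verdict.
Trained networks look in the newest picture that a camera, given by its name, has taken for a name from the list of things; names that differ only in an ending like _2 or _b are one class to them, and where a whole thing is asked for, a point or a joint stands for the part that bears it (a point fixed in the world has none). Each returns a list of dicts, best first, with "p" (0 to 1); they miss things now and then, are a little off and sometimes report something else, mostly with a low value. They report only what shows in the picture. A call takes as long as a camera call. They do not tell look-alikes from the thing itself.
- robot.outline_of(label, camera): "pixels" (480x640 bool, what is visible of it) and "xy" ([column, row] in pixels, amid what is visible of it).
- robot.tip_of(label, camera): "xy" ([column, row] in pixels: a listed point, or the origin of a listed thing).
The state is a dict: "time": time; "q": joint angles; "joint_velocities": joint speeds; "joint_torque": joint torques, N m; "position": TCP position; "tool_rot": TCP orientation; "ft_force": force on the tool from outside, world axes, zero at the start; "moment": the same for the moment, N m; "grip_width": finger opening in m.
Only numpy, scipy, OpenCV 4.12 (cv2) and the standard library are available. Lean on these libraries where they do the work, as an engineer would, in place of code of your own. Each camera call takes 0.05 s, during which the arm holds its last target.

## Working session

There is one attempt and no reset: what is moved stays moved. The work goes in short steps, Python scripts to look and compute and a tool call to move; the robot and the scene stay as the last step left them, time stands still between calls to the robot, and variables do not carry over. Pictures are saved under pics/ and viewed, and the job is handed in when it is done.

Besides the shell and the picture viewer there is one more tool, called after "Call:" by a JSON object that holds its "fn" and its "kwargs", one argument or row to a line. send_rows: Moves the arm, as the interface text tells. Its arguments: {"type":"object","properties":{"deltas":{"type":"array","items":{"type":"object","properties":{"tx":{"type":"number"},"ty":{"type":"number"},"tz":{"type":"number"},"rx":{"type":"number"},"ry":{"type":"number"},"rz":{"type":"number"}}}},"claw":{"type":"number"},"squeeze":{"type":"number"}},"required":["deltas"]}

```bash
mkdir -p pics
cat > h.py <<'E'
import numpy as np, cv2
from rig import robot
def save(n,c): cv2.imwrite('pics/'+n,cv2.cvtColor(c,cv2.COLOR_RGB2BGR))
def ext(cam,obs=None):
    if 'R' in cam: return np.array(cam['R']),np.array(cam['t'])
    from scipy.spatial.transform import Rotation as Ro
    T=np.eye(4);T[:3,:3]=Ro.from_quat(obs['tool_rot']).as_matrix();T[:3,3]=obs['position']
    M=np.linalg.inv(T@np.array(cam['tool_from_camera']))
    return M[:3,:3],M[:3,3]
def world(cam,uv,z,obs=None):
    R,t=ext(cam,obs)
    p=cv2.undistortPoints(np.array(uv,float).reshape(-1,1,2),np.array(cam['intrinsics']),np.array(cam['distortion'])).reshape(-1,2)
    P=np.c_[p*np.array(z).reshape(-1,1),np.array(z).reshape(-1)]
    return (P-t)@R
def cloud(cam,mask,obs=None):
    v,u=np.nonzero(mask&(cam['z_map']>0))
    return world(cam,np.c_[u,v],cam['z_map'][v,u],obs)
def onplane(cam,uv,h,obs=None):
    R,t=ext(cam,obs)
    p=cv2.undistortPoints(np.array(uv,float).reshape(-1,1,2),np.array(cam['intrinsics']),np.array(cam['distortion'])).reshape(-1,2)
    d=np.c_[p,np.ones(len(p))]@R; c=-R.T@t
    return c+d*((h-c[2])/d[:,2])[:,None]
E
python3 - <<'E'
from h import *
o=robot.get_obs();print({k:np.round(v,3) for k,v in o.items()})
for n in ['scene','top']:
    c=robot.camera(n);save(n+'0.png',c['color'])
    for l in ['tube','tube_floor','stopper_mid','rammer_mid','mug','tumbler','pepper_mill','salt_mill','beaker']:
        for r in robot.outline_of(l,n)[:4]:
            P=cloud(c,r['pixels'])
            if len(P): print(n,l,round(r['p'],2),np.round(r['xy']),len(P),np.round(np.median(P,0),3),'z',np.round(np.percentile(P[:,2],[2,98]),3),'top',np.round(np.mean(P[P[:,2]>np.percentile(P[:,2],98)-.006],0),3))
E
```

```text
{'time': np.float64(0.0), 'q': array([-1.458,  0.528,  1.434, -0.   ,  1.181, -0.179]), 'joint_velocities': array([ 0.   ,  0.   , -0.001,  0.   ,  0.002, -0.001]), 'joint_torque': array([  0.   , -44.004, -17.659,   0.063,   0.058,  -0.   ]), 'position': array([ 0.18 , -0.598,  0.222]), 'tool_rot': array([ 0.989,  0.145,  0.   , -0.001]), 'ft_force': array([ 0.235, -0.281, -0.235]), 'moment': array([-0.003,  0.004, -0.022]), 'grip_width': np.float64(0.087)}
scene tube 0.9 [326. 220.] 2728 [0.537 0.087 0.089] z [0.004 0.156] top [0.55  0.063 0.154]
scene tube_floor 0.79 [326. 220.] 2918 [0.537 0.085 0.084] z [-0.     0.156] top [0.551 0.063 0.154]
scene stopper_mid 0.83 [287. 305.] 756 [0.49  0.281 0.053] z [0.005 0.062] top [0.497 0.273 0.06 ]
scene stopper_mid 0.82 [318. 276.] 739 [0.476 0.187 0.049] z [-0.001  0.062] top [0.481 0.179 0.06 ]
scene stopper_mid 0.39 [328. 221.] 2827 [0.537 0.086 0.087] z [0.002 0.156] top [0.551 0.063 0.154]
scene rammer_mid 0.91 [391. 174.] 704 [ 0.515 -0.149  0.061] z [0.004 0.126] top [ 0.519 -0.157  0.124]
scene rammer_mid 0.9 [411. 196.] 763 [ 0
[... 1677 characters left out ...]
 [0.012 0.15 ] top [0.667 0.248 0.149]
top mug 0.79 [402. 170.] 643 [ 0.68  -0.084  0.035] z [-0.002  0.098] top [ 0.679 -0.076  0.1  ]
top tumbler 0.88 [215. 183.] 808 [0.664 0.366 0.061] z [0.006 0.124] top [0.654 0.361 0.123]
top pepper_mill 0.8 [264. 179.] 709 [0.658 0.241 0.126] z [0.004 0.149] top [0.666 0.247 0.148]
top salt_mill 0.66 [332. 176.] 567 [0.661 0.093 0.094] z [0.011 0.109] top [0.668 0.093 0.108]
top salt_mill 0.37 [263. 179.] 672 [0.657 0.242 0.127] z [0.011 0.149] top [0.667 0.248 0.149]
top beaker 0.72 [322. 302.] 498 [0.373 0.108 0.008] z [-0.002  0.087] top [0.375 0.109 0.085]
top beaker 0.15 [333. 175.] 586 [0.661 0.093 0.093] z [0.006 0.109] top [0.668 0.093 0.108]
```

Run:
```python
import cv2
a=cv2.imread('pics/scene0.png');b=cv2.imread('pics/top0.png')
cv2.imwrite('pics/crop_s.png',cv2.resize(a[140:340,170:440],None,fx=2.9,fy=2.9,interpolation=cv2.INTER_CUBIC))
cv2.imwrite('pics/crop_t.png',cv2.resize(b[140:330,180:470],None,fx=2.7,fy=2.7,interpolation=cv2.INTER_CUBIC))
```

```text
(no output)
```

View pics/scene0.png

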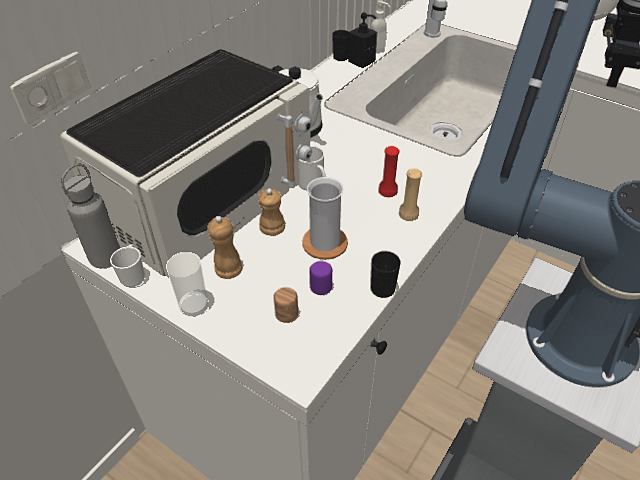

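View pics/crop_s.png

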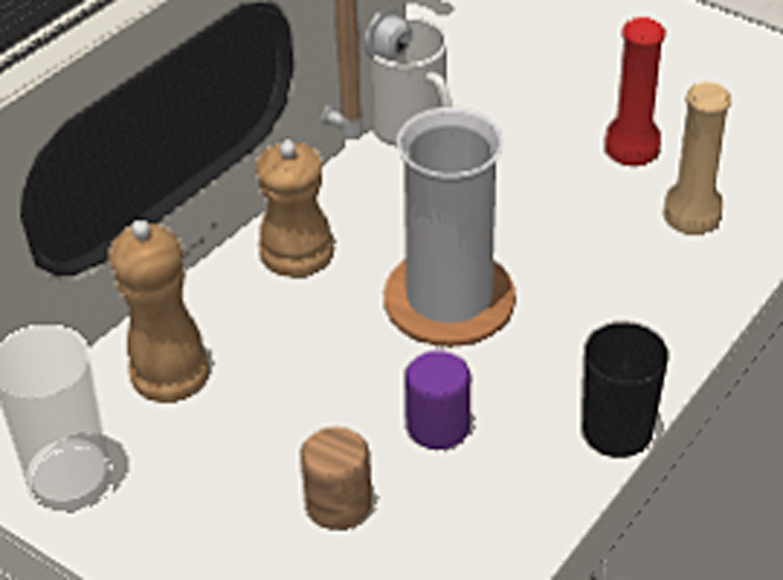

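View pics/crop_t.png

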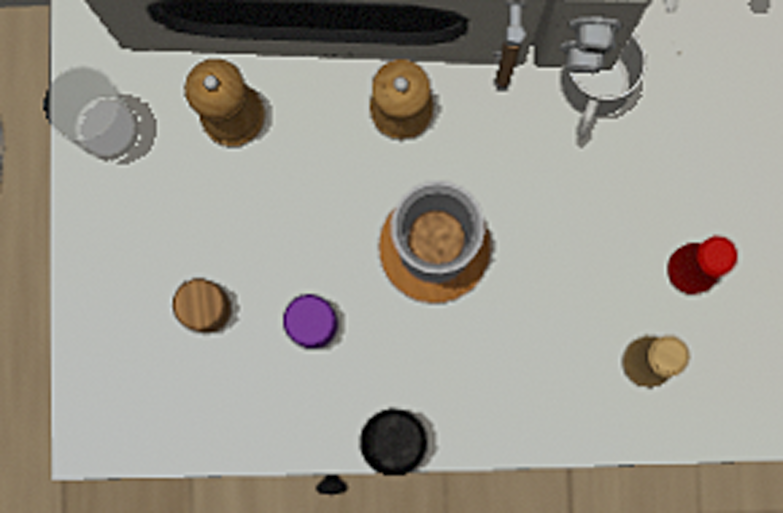

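Candidates:
- **Loose stopper:** brown wood at scene (287,305), purple at (318,276). I take the brown one, because the purple look-alike is excluded.
- **Rammer:** natural wood at (411,196), red at (391,174). I take the wooden one, because red is excluded. 

The enlarged crops confirm both choices. The tube is at (326,215), with the jammed cork visible inside it. Next I'll refine the positions.

```bash
cat > fit.py <<'E'
from h import *
from scipy.optimize import least_squares
def circ(P,r):
    f=lambda c:np.hypot(P[:,0]-c[0],P[:,1]-c[1])-r
    s=least_squares(f,P[:,:2].mean(0),loss='soft_l1',f_scale=.002)
    return s.x,np.sqrt(np.mean(f(s.x)**2))
E
python3 - <<'E'
from fit import *
G={'stopper_mid':((.495,.272),[(.008,.05,.023)]),'rammer_mid':((.438,-.115),[(.05,.11,.015),(.002,.012,.023)]),'tube':((.543,.066),[(.02,.14,.0325)])}
for n in ['scene','top']:
    c=robot.camera(n)
    for l,(g,bands) in G.items():
        for r in robot.outline_of(l,n)[:3]:
            P=cloud(c,r['pixels'])
            if not len(P) or np.hypot(*(np.median(P,0)[:2]-g))>.04: continue
            for a,b,rad in bands:
                Q=P[(P[:,2]>a)&(P[:,2]<b)&(np.hypot(*(P[:,:2]-g).T)<.06)]
                if len(Q)>20: print(n,l,'side',a,len(Q),circ(Q,rad))
            zt=np.percentile(P[:,2],97);T=P[P[:,2]>zt-.006]
            # top-face silhouette: min enclosing
            (x,y),R=cv2.minEnclosingCircle(T[:,:2].astype(np.float32)); print(n,l,'top',round(zt,4),len(T),round(x,4),round(y,4),round(R,4))
    if n=='top':
        # cork inside tube
        r=robot.outline_of('tube',n)[0]; P=cloud(c,r['pixels']); Q=P[np.hypot(P[:,0]-.545,P[:,1]-.066)<.018]; print('inside z',np.round(np.percentile(Q[:,2],[2,25,50,75,98]),3))
E
```

```text
scene stopper_mid side 0.008 325 (array([0.49885402, 0.27034792]), np.float64(0.0010710351915700408))
scene stopper_mid top 0.0617 344 0.4979 0.2717 0.0229
scene rammer_mid side 0.05 286 (array([ 0.44132826, -0.11823569]), np.float64(0.0015428336843552302))
scene rammer_mid side 0.002 43 (array([ 0.4409497 , -0.11976707]), np.float64(0.0043023221817100905))
scene rammer_mid top 0.1255 124 0.4385 -0.1131 0.0174
scene tube side 0.02 1599 (array([0.54762145, 0.06742718]), np.float64(0.0021116320826223204))
scene tube top 0.1554 291 0.5479 0.0675 0.0388
top stopper_mid side 0.008 24 (array([0.4940801, 0.2714154]), np.float64(0.0003473669598144985))
top stopper_mid top 0.0659 169 0.4927 0.2695 0.0216
top rammer_mid side 0.05 40 (array([ 0.43825083, -0.11640886]), np.float64(0.0004230853186810627))
top rammer_mid top 0.1307 139 0.4376 -0.1156 0.0165
top tube side 0.02 590 (array([0.53751499, 0.06740923]), np.float64(0.013077402331069255))
top tube top 0.1588 247 0.5432 0.0673 0.0368
inside z [0.067 0.07  0.073 0.074 0.078]
```

Call:
{"fn": "send_rows", "kwargs": {
  "deltas": [
    {"tx":3.4,"ty":-1.9,"rz":0.058},
    {"tx":6.8,"ty":-3.8,"rz":0.116},
    {"tx":10.2,"ty":-5.7,"rz":0.174},
    {"tx":13.6,"ty":-7.6,"rz":0.232},
    {"tx":17,"ty":-9.5,"rz":0.29}
  ],
  "claw": 8.7
}}

```text
schema error: expected keys tx, ty, tz, rx, ry, rz
```

Call:
{"fn": "send_rows", "kwargs": {
  "deltas": [
    {"tx":3.4,"ty":-1.9,"tz":0,"rx":0,"ry":0,"rz":0.058},
    {"tx":6.8,"ty":-3.8,"tz":0,"rx":0,"ry":0,"rz":0.116},
    {"tx":10.2,"ty":-5.7,"tz":0,"rx":0,"ry":0,"rz":0.174},
    {"tx":13.6,"ty":-7.6,"tz":0,"rx":0,"ry":0,"rz":0.232},
    {"tx":17,"ty":-9.5,"tz":0,"rx":0,"ry":0,"rz":0.29}
  ],
  "claw": 8.7
}}

```text
time: 1.87
position: [0.3162, -0.4574, 0.2227]
tool_rot: [1.0, -0.001, 0.0, 0.0]
ft_force: [-1.3, -0.9, 0.2]
grip_width: 0.0871
```

Call:
{"fn": "send_rows", "kwargs": {
  "deltas": [
    {"tx":1.9,"ty":-3.6,"tz":0,"rx":0,"ry":0,"rz":0},
    {"tx":3.8,"ty":-7.2,"tz":0,"rx":0,"ry":0,"rz":0},
    {"tx":5.7,"ty":-10.8,"tz":0,"rx":0,"ry":0,"rz":0},
    {"tx":7.6,"ty":-14.4,"tz":0,"rx":0,"ry":0,"rz":0},
    {"tx":9.5,"ty":-18,"tz":0,"rx":0,"ry":0,"rz":0}
  ]
}}

```text
time: 2.28
position: [0.4106, -0.2768, 0.2228]
tool_rot: [1.0, 0.001, 0.0, 0.0]
ft_force: [0.1, -1.0, 1.3]
grip_width: 0.0872
```

Run:
```python
from h import *
o=robot.get_obs();c=robot.camera('wrist');save('w1.png',c['color']);print(np.round(o['position'],4),np.round(np.array(c['tool_from_camera']),3),c['intrinsics'])
```

```text
[ 0.4106 -0.2768  0.2228] [[-0.001 -0.955 -0.297  0.081]
 [ 1.    -0.    -0.001 -0.001]
 [ 0.001 -0.297  0.955 -0.161]
 [ 0.     0.     0.     1.   ]] [[342.37054864   0.         317.2157364 ]
 [  0.         342.37054864 238.6785939 ]
 [  0.           0.           1.        ]]
```

View pics/w1.png

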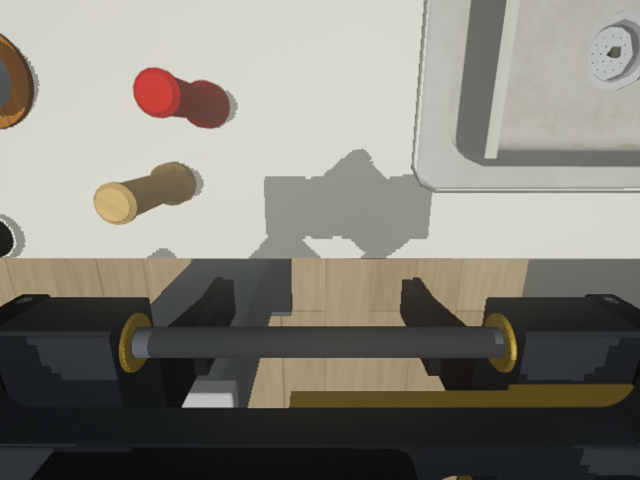

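Call:
{"fn": "send_rows", "kwargs": {
  "deltas": [
    {"tx":0.8,"ty":-4,"tz":0,"rx":0,"ry":0,"rz":0},
    {"tx":1.6,"ty":-8,"tz":0,"rx":0,"ry":0,"rz":0},
    {"tx":2.4,"ty":-12,"tz":0,"rx":0,"ry":0,"rz":0},
    {"tx":3.2,"ty":-16,"tz":0,"rx":0,"ry":0,"rz":0},
    {"tx":4,"ty":-20,"tz":0,"rx":0,"ry":0,"rz":0}
  ]
}}

```text
time: 2.75
position: [0.4498, -0.0769, 0.2228]
tool_rot: [1.0, 0.001, 0.0, 0.0]
ft_force: [1.4, -0.6, 0.0]
grip_width: 0.087
```

Call:
{"fn": "send_rows", "kwargs": {
  "deltas": [
    {"tx":0.4,"ty":-4,"tz":0,"rx":0,"ry":0,"rz":0},
    {"tx":0.8,"ty":-8,"tz":0,"rx":0,"ry":0,"rz":0},
    {"tx":1.2,"ty":-12,"tz":0,"rx":0,"ry":0,"rz":0},
    {"tx":1.6,"ty":-16,"tz":0,"rx":0,"ry":0,"rz":0},
    {"tx":2,"ty":-20,"tz":0,"rx":0,"ry":0,"rz":0}
  ]
}}

```text
time: 3.17
position: [0.4693, 0.1234, 0.2228]
tool_rot: [1.0, 0.001, 0.0, 0.0]
ft_force: [0.6, -0.3, -0.2]
grip_width: 0.0867
```

```bash
cat > wl.py <<'E'
from fit import *
def look(name,labs):
    o=robot.get_obs();c=robot.camera('wrist');save(name,c['color']);print(np.round(o['position'],4))
    for l in labs:
        for r in robot.outline_of(l,'wrist')[:3]:
            P=cloud(c,r['pixels'],o)
            if len(P)<20: continue
            zt=np.percentile(P[:,2],97);T=P[P[:,2]>zt-.006]
            (x,y),R=cv2.minEnclosingCircle(T[:,:2].astype(np.float32)); print(l,round(r['p'],2),np.round(r['xy']),'top',round(zt,4),len(T),round(x,4),round(y,4),round(R,4))
    return o,c
E
python3 -c "
from wl import *
look('w2.png',['stopper_mid','tube'])"
```

```text
[0.4693 0.1234 0.2228]
stopper_mid 0.7 [174. 188.] top 0.0604 1733 0.4961 0.2704 0.0231
stopper_mid 0.57 [267. 200.] top 0.0603 1654 0.4799 0.1767 0.023
tube 0.72 [398. 138.] top 0.1554 3533 0.5451 0.0671 0.0372
tube 0.51 [175. 188.] top 0.0604 1721 0.4962 0.2704 0.023
```

View pics/w2.png

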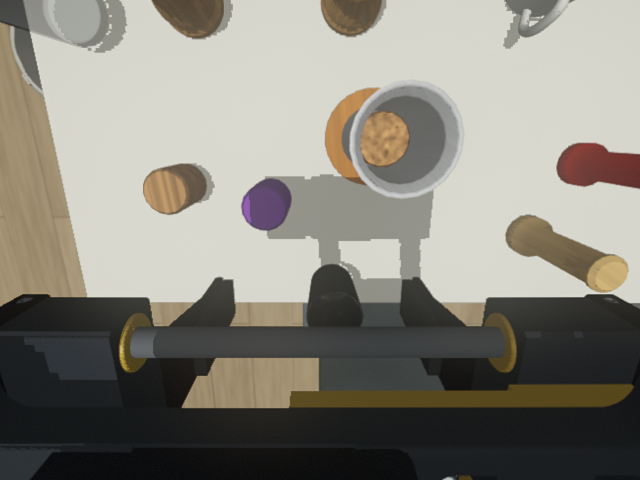

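Call:
{"fn": "send_rows", "kwargs": {
  "deltas": [
    {"tx":0.7,"ty":-3.7,"tz":0,"rx":0,"ry":0,"rz":0},
    {"tx":1.4,"ty":-7.4,"tz":0,"rx":0,"ry":0,"rz":0},
    {"tx":2.1,"ty":-11.1,"tz":0,"rx":0,"ry":0,"rz":0},
    {"tx":2.7,"ty":-14.7,"tz":1,"rx":0,"ry":0,"rz":0},
    {"tx":2.7,"ty":-14.7,"tz":5,"rx":0,"ry":0,"rz":0}
  ]
}}

```text
time: 3.73
position: [0.5037, 0.2745, 0.178]
tool_rot: [1.0, 0.002, 0.009, -0.004]
ft_force: [1.6, -0.2, -0.2]
grip_width: 0.0869
```

```bash
python3 -c "
from wl import *
o,c=look('w3.png',['stopper_mid'])
print(o['tool_rot'],o['q'])"
```

```text
[0.5037 0.2745 0.178 ]
stopper_mid 0.87 [428. 251.] top 0.06 1927 0.4904 0.1911 0.0406
stopper_mid 0.84 [324. 238.] top 0.0602 2049 0.4957 0.2707 0.0232
[ 0.99994478  0.00216776  0.00945495 -0.00404236] [0.30317979 0.5066351  1.62473364 0.0025297  0.98976833 1.86827349]
```

View pics/w3.png

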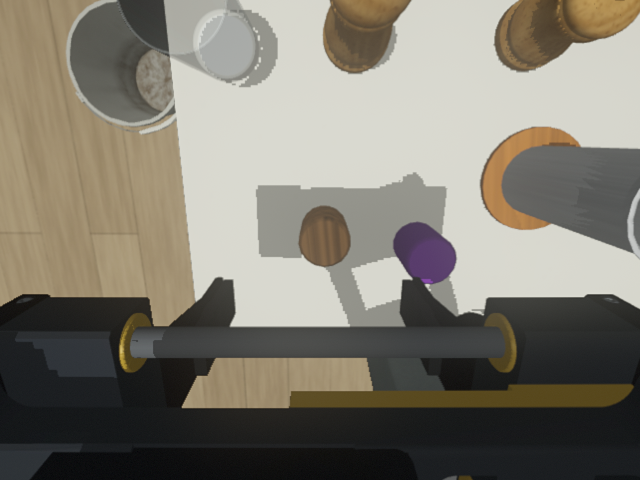

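Call:
{"fn": "send_rows", "kwargs": {
  "deltas": [
    {"tx":0,"ty":0,"tz":0,"rx":0,"ry":0,"rz":0}
  ]
}}

```text
time: 3.92
position: [0.495, 0.2669, 0.1713]
tool_rot: [1.0, 0.0, -0.002, 0.001]
ft_force: [0.3, -0.0, -0.4]
grip_width: 0.0871
```

```bash
python3 -c "
from h import *
o=robot.get_obs()
print(o['position'],o['tool_rot'],o['q'],o['joint_velocities'])"
```

```text
[0.4950159  0.26690824 0.17126988] [ 9.99996809e-01  3.27917528e-04 -2.29985587e-03  9.92605528e-04] [ 2.96139137e-01  5.11597049e-01  1.63952100e+00 -6.65185426e-04
  9.95453360e-01  1.86664296e+00] [-0.01316984 -0.04796497 -0.03756333  0.00205474 -0.01017428  0.00330628]
```

Call:
{"fn": "send_rows", "kwargs": {
  "deltas": [
    {"tx":0,"ty":0,"tz":2,"rx":0,"ry":0,"rz":0},
    {"tx":0,"ty":0,"tz":4.5,"rx":0,"ry":0,"rz":0},
    {"tx":0,"ty":0,"tz":7,"rx":0,"ry":0,"rz":0},
    {"tx":0,"ty":0,"tz":8.5,"rx":0,"ry":0,"rz":0},
    {"tx":0,"ty":0,"tz":8.5,"rx":0,"ry":0,"rz":0}
  ]
}}

```text
time: 4.33
position: [0.4954, 0.2664, 0.0866]
tool_rot: [1.0, -0.0, -0.002, 0.001]
ft_force: [-0.4, -0.6, 0.4]
grip_width: 0.087
```

Call:
{"fn": "send_rows", "kwargs": {
  "deltas": [
    {"tx":0.1,"ty":-0.4,"tz":1.5,"rx":0,"ry":0,"rz":0},
    {"tx":0.1,"ty":-0.4,"tz":3.2,"rx":0,"ry":0,"rz":0},
    {"tx":0.1,"ty":-0.4,"tz":4.5,"rx":0,"ry":0,"rz":0},
    {"tx":0.1,"ty":-0.4,"tz":5.1,"rx":0,"ry":0,"rz":0},
    {"tx":0.1,"ty":-0.4,"tz":5.1,"rx":0,"ry":0,"rz":0}
  ]
}}

```text
time: 4.75
position: [0.4978, 0.2718, 0.0373]
tool_rot: [1.0, 0.0, 0.0, -0.0]
ft_force: [-0.6, -1.1, -0.2]
grip_width: 0.0872
```

Call:
{"fn": "send_rows", "kwargs": {
  "deltas": [
    {"tx":0,"ty":0,"tz":0,"rx":0,"ry":0,"rz":0},
    {"tx":0,"ty":0,"tz":0,"rx":0,"ry":0,"rz":0},
    {"tx":0,"ty":0,"tz":0,"rx":0,"ry":0,"rz":0},
    {"tx":0,"ty":0,"tz":0,"rx":0,"ry":0,"rz":0},
    {"tx":0,"ty":0,"tz":0,"rx":0,"ry":0,"rz":0}
  ],
  "claw": 4,
  "squeeze": 15
}}

```text
time: 5.17
position: [0.4973, 0.2728, 0.0372]
tool_rot: [1.0, 0.001, 0.001, -0.0]
ft_force: [0.4, -0.1, -0.3]
grip_width: 0.0615
```

Call:
{"fn": "send_rows", "kwargs": {
  "deltas": [
    {"tx":0,"ty":0,"tz":0,"rx":0,"ry":0,"rz":0},
    {"tx":0,"ty":0,"tz":0,"rx":0,"ry":0,"rz":0},
    {"tx":0,"ty":0,"tz":0,"rx":0,"ry":0,"rz":0},
    {"tx":0,"ty":0,"tz":0,"rx":0,"ry":0,"rz":0},
    {"tx":0,"ty":0,"tz":0,"rx":0,"ry":0,"rz":0}
  ]
}}

```text
time: 5.58
position: [0.497, 0.2726, 0.0367]
tool_rot: [1.0, 0.001, -0.0, 0.0]
ft_force: [-0.1, -1.4, 1.8]
grip_width: 0.0459
```

Call:
{"fn": "send_rows", "kwargs": {
  "deltas": [
    {"tx":0,"ty":0,"tz":-2,"rx":0,"ry":0,"rz":0},
    {"tx":0,"ty":0,"tz":-6,"rx":0,"ry":0,"rz":0},
    {"tx":0,"ty":0,"tz":-10,"rx":0,"ry":0,"rz":0},
    {"tx":0,"ty":0,"tz":-14,"rx":0,"ry":0,"rz":0},
    {"tx":0,"ty":0,"tz":-18,"rx":0,"ry":0,"rz":0}
  ]
}}

```text
time: 6.0
position: [0.4963, 0.2726, 0.2179]
tool_rot: [1.0, 0.001, -0.001, 0.0]
ft_force: [0.9, 0.8, -0.9]
grip_width: 0.0457
```

Call:
{"fn": "send_rows", "kwargs": {
  "deltas": [
    {"tx":0.3,"ty":1.5,"tz":-1,"rx":0,"ry":0,"rz":0},
    {"tx":1.1,"ty":4.7,"tz":-1,"rx":0,"ry":0,"rz":0},
    {"tx":2,"ty":8.2,"tz":-1,"rx":0,"ry":0,"rz":0},
    {"tx":2.9,"ty":12,"tz":-1,"rx":0,"ry":0,"rz":0},
    {"tx":3.6,"ty":15,"tz":-1,"rx":0,"ry":0,"rz":0}
  ]
}}

```text
time: 6.42
position: [0.5335, 0.1208, 0.2266]
tool_rot: [1.0, 0.001, 0.0, 0.0]
ft_force: [-0.4, 0.4, 0.2]
grip_width: 0.0456
```

Call:
{"fn": "send_rows", "kwargs": {
  "deltas": [
    {"tx":0,"ty":0,"tz":0,"rx":0,"ry":0,"rz":0}
  ]
}}

```text
time: 6.5
position: [0.5349, 0.1178, 0.2264]
tool_rot: [1.0, -0.002, 0.001, 0.001]
ft_force: [0.3, 0.2, -0.0]
grip_width: 0.0459
```

```bash
python3 -c "
from wl import *
o,c=look('w4.png',['tube','stopper_mid'])
c=robot.camera('scene');save('s4.png',c['color'][100:340,200:440].repeat(2,0).repeat(2,1))"
```

```text
[0.5349 0.1178 0.2264]
stopper_mid 0.92 [318. 289.] top 0.2497 4411 0.5355 0.1193 0.0226
stopper_mid 0.72 [265. 258.] top 0.0604 1104 0.506 0.1646 0.0504
```

View pics/w4.png

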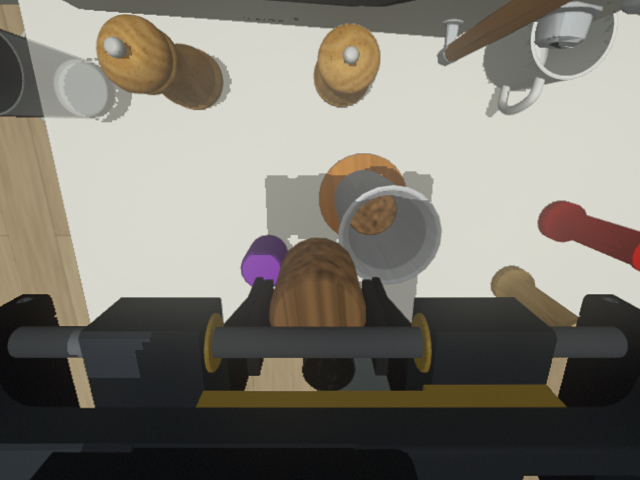

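View pics/s4.png

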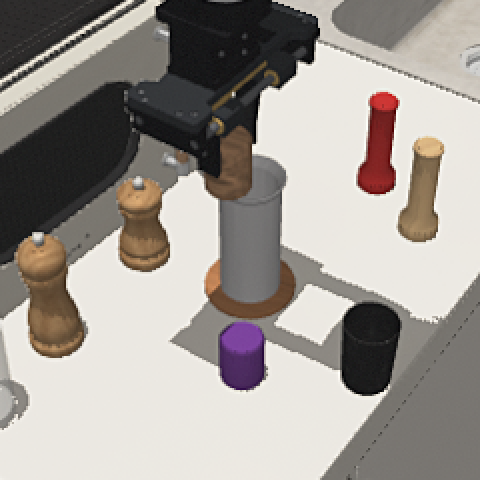

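```bash
python3 -c "
from wl import *
o=robot.get_obs();c=robot.camera('wrist')
P=cloud(c,np.ones((480,640),bool),o)
Q=P[(P[:,2]>.151)&(P[:,2]<.160)&(np.hypot(P[:,0]-.545,P[:,1]-.067)<.05)]
print(len(Q),cv2.minEnclosingCircle(Q[:,:2].astype(np.float32)),circ(Q,.0355),o['position'])"
```

```text
2290 ((0.5446320176124573, 0.06724255532026291), 0.03731691464781761) (array([0.54530244, 0.0678436 ]), np.float64(0.002040183171038707)) [0.5326712  0.12347709 0.22624249]
```

Call:
{"fn": "send_rows", "kwargs": {
  "deltas": [
    {"tx":0.3,"ty":1.5,"tz":0,"rx":0,"ry":0,"rz":0},
    {"tx":0.8,"ty":3.5,"tz":0,"rx":0,"ry":0,"rz":0},
    {"tx":1.2,"ty":5.3,"tz":0,"rx":0,"ry":0,"rz":0},
    {"tx":1.2,"ty":5.5,"tz":0,"rx":0,"ry":0,"rz":0},
    {"tx":1.2,"ty":5.5,"tz":0,"rx":0,"ry":0,"rz":0}
  ]
}}

```text
time: 7.17
position: [0.5452, 0.0684, 0.2264]
tool_rot: [1.0, 0.001, -0.0, -0.0]
ft_force: [-0.9, 0.1, -0.6]
grip_width: 0.0457
```

Call:
{"fn": "send_rows", "kwargs": {
  "deltas": [
    {"tx":0,"ty":0,"tz":0,"rx":0,"ry":0,"rz":0},
    {"tx":0,"ty":0,"tz":0,"rx":0,"ry":0,"rz":0}
  ]
}}

```text
time: 7.33
position: [0.5448, 0.0692, 0.2265]
tool_rot: [1.0, 0.002, -0.0, -0.0]
ft_force: [0.3, -0.6, -0.4]
grip_width: 0.0455
```

```bash
python3 -c "
from wl import *
o,c=look('w5.png',['stopper_mid'])
P=cloud(c,np.ones((480,640),bool),o)
Q=P[(P[:,2]>.151)&(P[:,2]<.160)&(np.hypot(P[:,0]-.545,P[:,1]-.067)<.05)]
print(len(Q),circ(Q,.0355))"
```

```text
[0.5448 0.0692 0.2265]
stopper_mid 0.72 [316. 290.] top 0.2498 4492 0.5528 0.0703 0.0259
stopper_mid 0.58 [223. 268.] top 0.0603 1343 0.5201 0.1408 0.0751
stopper_mid 0.37 [282. 376.] top 0.0817 194 0.3762 0.1079 0.0284
1456 (array([0.54379608, 0.06758041]), np.float64(0.0018797255789202607))
```

View pics/w5.png

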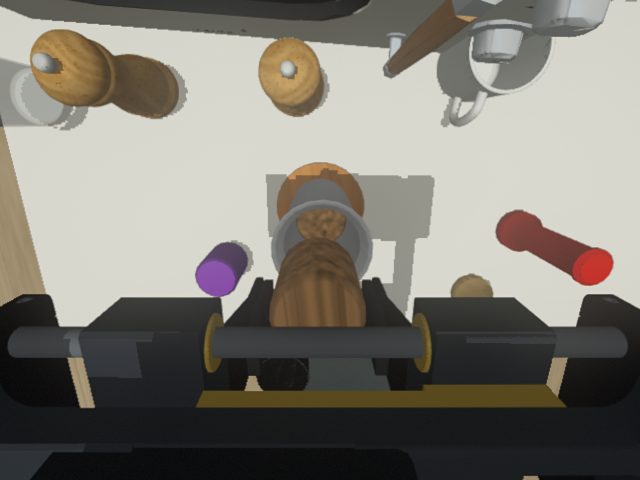

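Call:
{"fn": "send_rows", "kwargs": {
  "deltas": [
    {"tx":0,"ty":0.2,"tz":1,"rx":0,"ry":0,"rz":0},
    {"tx":0,"ty":0.2,"tz":2.5,"rx":0,"ry":0,"rz":0},
    {"tx":0,"ty":0.2,"tz":4,"rx":0,"ry":0,"rz":0},
    {"tx":0,"ty":0.2,"tz":5.3,"rx":0,"ry":0,"rz":0},
    {"tx":0,"ty":0.2,"tz":6.2,"rx":0,"ry":0,"rz":0}
  ]
}}

```text
time: 7.85
position: [0.5443, 0.066, 0.1627]
tool_rot: [1.0, 0.001, -0.001, -0.0]
ft_force: [-0.1, 0.5, -0.7]
grip_width: 0.0451
```

Call:
{"fn": "send_rows", "kwargs": {
  "deltas": [
    {"tx":0,"ty":0,"tz":0,"rx":0,"ry":0,"rz":0},
    {"tx":0,"ty":0,"tz":0,"rx":0,"ry":0,"rz":0},
    {"tx":0,"ty":0,"tz":0,"rx":0,"ry":0,"rz":0}
  ]
}}

```text
time: 8.1
position: [0.5459, 0.0658, 0.1649]
tool_rot: [1.0, 0.001, 0.001, 0.0]
ft_force: [0.8, 0.4, 0.4]
grip_width: 0.0456
```

No contact force, and the fingertips are above the rim. Releasing.

Call:
{"fn": "send_rows", "kwargs": {
  "deltas": [
    {"tx":0,"ty":0,"tz":0,"rx":0,"ry":0,"rz":0},
    {"tx":0,"ty":0,"tz":0,"rx":0,"ry":0,"rz":0},
    {"tx":0,"ty":0,"tz":0,"rx":0,"ry":0,"rz":0},
    {"tx":0,"ty":0,"tz":0,"rx":0,"ry":0,"rz":0},
    {"tx":0,"ty":0,"tz":0,"rx":0,"ry":0,"rz":0}
  ],
  "claw": 8.7
}}

```text
time: 8.52
position: [0.5455, 0.0657, 0.1649]
tool_rot: [1.0, 0.001, 0.0, 0.0]
ft_force: [-0.1, -0.2, 0.5]
grip_width: 0.0712
```

Call:
{"fn": "send_rows", "kwargs": {
  "deltas": [
    {"tx":0,"ty":0,"tz":0,"rx":0,"ry":0,"rz":0},
    {"tx":0,"ty":0,"tz":-1.5,"rx":0,"ry":0,"rz":0},
    {"tx":0,"ty":0,"tz":-4.5,"rx":0,"ry":0,"rz":0},
    {"tx":-0.5,"ty":0.5,"tz":-8,"rx":0,"ry":0,"rz":0},
    {"tx":-2,"ty":3,"tz":-10,"rx":0,"ry":0,"rz":0}
  ]
}}

```text
time: 8.93
position: [0.5284, 0.0374, 0.2678]
tool_rot: [1.0, 0.003, 0.004, -0.0]
ft_force: [1.1, -0.9, 1.0]
grip_width: 0.0865
```

```bash
python3 -c "
from wl import *
o,c=look('w6.png',['rammer_mid','tube'])
P=cloud(c,np.ones((480,640),bool),o)
Q=P[(np.hypot(P[:,0]-.545,P[:,1]-.067)<.018)]
print('stopper top in tube',np.percentile(Q[:,2],[5,50,95]))"
```

```text
[0.5284 0.0374 0.2678]
rammer_mid 0.88 [503. 222.] top 0.1255 991 0.5186 -0.1602 0.0177
rammer_mid 0.6 [453. 288.] top 0.1255 638 0.4936 -0.0679 0.0899
rammer_mid 0.45 [266.  68.] top 0.1077 182 0.6715 0.0935 0.0062
tube 0.57 [301. 182.] top 0.1555 1974 0.5449 0.0676 0.0371
stopper top in tube [0.12964349 0.37610799 0.38451906]
```

View pics/w6.png

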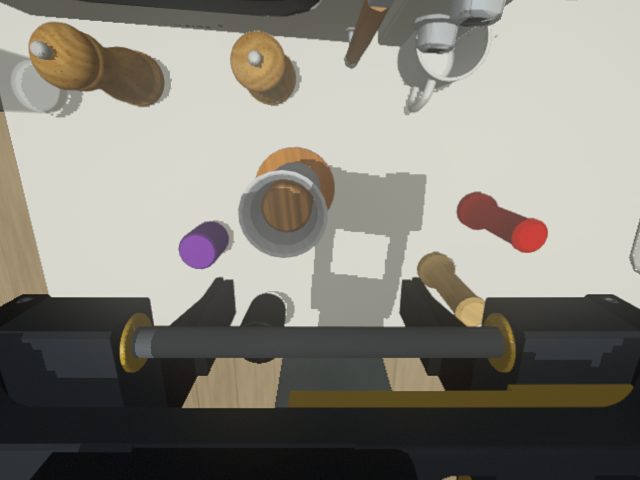

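Call:
{"fn": "send_rows", "kwargs": {
  "deltas": [
    {"tx":-2,"ty":2.4,"tz":0,"rx":0,"ry":0,"rz":0},
    {"tx":-4.5,"ty":5.5,"tz":0,"rx":0,"ry":0,"rz":0},
    {"tx":-7.2,"ty":8.7,"tz":0,"rx":0,"ry":0,"rz":0},
    {"tx":-9.8,"ty":11.9,"tz":0,"rx":0,"ry":0,"rz":0},
    {"tx":-12,"ty":15,"tz":0,"rx":0,"ry":0,"rz":0}
  ]
}}

```text
time: 9.5
position: [0.4034, -0.1144, 0.2632]
tool_rot: [1.0, 0.001, -0.001, -0.001]
ft_force: [0.5, -0.8, 0.2]
grip_width: 0.087
```

Call:
{"fn": "send_rows", "kwargs": {
  "deltas": [
    {"tx":0,"ty":0,"tz":0,"rx":0,"ry":0,"rz":0},
    {"tx":0,"ty":0,"tz":0,"rx":0,"ry":0,"rz":0}
  ]
}}

```text
time: 9.67
position: [0.4048, -0.1152, 0.2636]
tool_rot: [1.0, -0.002, -0.001, -0.001]
ft_force: [-0.2, -0.5, -0.8]
grip_width: 0.0869
```

```bash
python3 -c "
from wl import *
o,c=look('w7.png',['rammer_mid'])
print(o['joint_velocities'])
P=cloud(c,np.ones((480,640),bool),o)
N=P[np.hypot(P[:,0]-.44,P[:,1]+.116)<.035]
for a,b,r in [(.12,.13,0),(.04,.1,.015),(.003,.012,.023)]:
  Q=N[(N[:,2]>a)&(N[:,2]<b)]; print(a,len(Q),cv2.minEnclosingCircle(Q[:,:2].astype(np.float32)) if r==0 else circ(Q,r))"
```

```text
[ 0.4048 -0.1152  0.2636]
rammer_mid 0.7 [367.  93.] top 0.126 1412 0.5188 -0.1609 0.0171
rammer_mid 0.62 [325. 180.] top 0.126 1100 0.4385 -0.1174 0.017
[ 0.06159195  0.00850555 -0.02541059  0.01417786  0.00260767  0.00586085]
0.12 1120 ((0.43845999240875244, -0.11747080087661743), 0.017082666978240013)
0.04 115 (array([ 0.43819831, -0.11739917]), np.float64(0.00010156948098942379))
0.003 12 (array([ 0.43813425, -0.11743221]), np.float64(0.0001022343883478534))
```

View pics/w7.png

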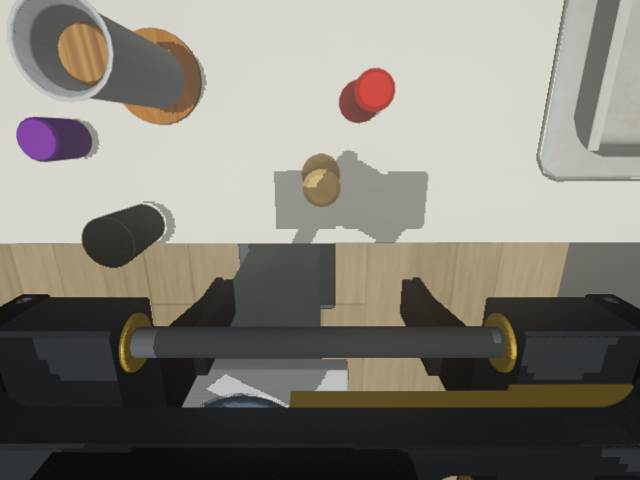

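Call:
{"fn": "send_rows", "kwargs": {
  "deltas": [
    {"tx":1.7,"ty":0.2,"tz":1,"rx":0,"ry":0,"rz":0},
    {"tx":3.4,"ty":0.2,"tz":3,"rx":0,"ry":0,"rz":0},
    {"tx":3.4,"ty":0.2,"tz":6,"rx":0,"ry":0,"rz":0},
    {"tx":3.4,"ty":0.2,"tz":9,"rx":0,"ry":0,"rz":0},
    {"tx":3.4,"ty":0.2,"tz":11,"rx":0,"ry":0,"rz":0}
  ]
}}

```text
time: 10.18
position: [0.4399, -0.1139, 0.152]
tool_rot: [1.0, 0.003, -0.001, -0.001]
ft_force: [-0.1, -1.4, -0.0]
grip_width: 0.0871
```

Call:
{"fn": "send_rows", "kwargs": {
  "deltas": [
    {"tx":0,"ty":0,"tz":0,"rx":0,"ry":0,"rz":0}
  ]
}}

```text
time: 10.27
position: [0.4379, -0.1131, 0.1507]
tool_rot: [1.0, 0.003, -0.004, -0.002]
ft_force: [0.2, -0.5, 0.4]
grip_width: 0.0872
```

Call:
{"fn": "send_rows", "kwargs": {
  "deltas": [
    {"tx":0,"ty":0.4,"tz":2,"rx":0,"ry":0,"rz":0},
    {"tx":0,"ty":0.4,"tz":4,"rx":0,"ry":0,"rz":0},
    {"tx":0,"ty":0.4,"tz":6,"rx":0,"ry":0,"rz":0},
    {"tx":0,"ty":0.4,"tz":6.9,"rx":0,"ry":0,"rz":0},
    {"tx":0,"ty":0.4,"tz":6.9,"rx":0,"ry":0,"rz":0}
  ]
}}

```text
time: 10.68
position: [0.4397, -0.1192, 0.0845]
tool_rot: [1.0, 0.002, -0.001, -0.001]
ft_force: [-0.5, -0.0, 0.6]
grip_width: 0.0871
```

Call:
{"fn": "send_rows", "kwargs": {
  "deltas": [
    {"tx":0,"ty":0,"tz":0,"rx":0,"ry":0,"rz":0},
    {"tx":0,"ty":0,"tz":0,"rx":0,"ry":0,"rz":0}
  ]
}}

```text
time: 10.85
position: [0.4408, -0.1204, 0.0865]
tool_rot: [1.0, 0.001, 0.001, 0.0]
ft_force: [0.2, 0.0, -0.4]
grip_width: 0.0872
```

Call:
{"fn": "send_rows", "kwargs": {
  "deltas": [
    {"tx":-0.2,"ty":-0.3,"tz":0.4,"rx":0,"ry":0,"rz":0},
    {"tx":-0.2,"ty":-0.3,"tz":0.4,"rx":0,"ry":0,"rz":0},
    {"tx":-0.2,"ty":-0.3,"tz":0.4,"rx":0,"ry":0,"rz":0}
  ]
}}

```text
time: 11.1
position: [0.4376, -0.1172, 0.082]
tool_rot: [1.0, 0.001, 0.0, 0.0]
ft_force: [-0.1, 0.3, -0.3]
grip_width: 0.0869
```

Call:
{"fn": "send_rows", "kwargs": {
  "deltas": [
    {"tx":0,"ty":0,"tz":0,"rx":0,"ry":0,"rz":0},
    {"tx":0,"ty":0,"tz":0,"rx":0,"ry":0,"rz":0},
    {"tx":0,"ty":0,"tz":0,"rx":0,"ry":0,"rz":0},
    {"tx":0,"ty":0,"tz":0,"rx":0,"ry":0,"rz":0},
    {"tx":0,"ty":0,"tz":0,"rx":0,"ry":0,"rz":0}
  ],
  "claw": 2,
  "squeeze": 50
}}

```text
time: 11.52
position: [0.4377, -0.1175, 0.0816]
tool_rot: [1.0, 0.001, 0.0, 0.0]
ft_force: [-0.5, -0.2, -0.5]
grip_width: 0.0618
```

Call:
{"fn": "send_rows", "kwargs": {
  "deltas": [
    {"tx":0,"ty":0,"tz":0,"rx":0,"ry":0,"rz":0},
    {"tx":0,"ty":0,"tz":0,"rx":0,"ry":0,"rz":0},
    {"tx":0,"ty":0,"tz":0,"rx":0,"ry":0,"rz":0},
    {"tx":0,"ty":0,"tz":0,"rx":0,"ry":0,"rz":0},
    {"tx":0,"ty":0,"tz":0,"rx":0,"ry":0,"rz":0}
  ]
}}

```text
time: 11.93
position: [0.4377, -0.1175, 0.0815]
tool_rot: [1.0, 0.001, 0.0, 0.0]
ft_force: [0.0, -0.7, -1.7]
grip_width: 0.0295
```

Call:
{"fn": "send_rows", "kwargs": {
  "deltas": [
    {"tx":0,"ty":0,"tz":0,"rx":0,"ry":0,"rz":0},
    {"tx":0,"ty":0,"tz":0,"rx":0,"ry":0,"rz":0},
    {"tx":0,"ty":0,"tz":0,"rx":0,"ry":0,"rz":0}
  ]
}}

```text
time: 12.18
position: [0.4376, -0.1174, 0.0814]
tool_rot: [1.0, 0.001, -0.0, -0.0]
ft_force: [-0.4, 0.3, -1.7]
grip_width: 0.0292
```

Call:
{"fn": "send_rows", "kwargs": {
  "deltas": [
    {"tx":0,"ty":0,"tz":-2,"rx":0,"ry":0,"rz":0},
    {"tx":0,"ty":0,"tz":-6,"rx":0,"ry":0,"rz":0},
    {"tx":0,"ty":0,"tz":-10,"rx":0,"ry":0,"rz":0},
    {"tx":0,"ty":0,"tz":-14,"rx":0,"ry":0,"rz":0},
    {"tx":0,"ty":0,"tz":-18,"rx":0,"ry":0,"rz":0}
  ]
}}

```text
time: 12.6
position: [0.4369, -0.117, 0.2632]
tool_rot: [1.0, 0.001, -0.0, -0.0]
ft_force: [0.7, -0.5, -1.1]
grip_width: 0.0291
```

Call:
{"fn": "send_rows", "kwargs": {
  "deltas": [
    {"tx":1,"ty":-1.8,"tz":-1,"rx":0,"ry":0,"rz":0},
    {"tx":2.7,"ty":-4.9,"tz":-1,"rx":0,"ry":0,"rz":0},
    {"tx":4.5,"ty":-8.1,"tz":-1,"rx":0,"ry":0,"rz":0},
    {"tx":6,"ty":-11,"tz":-1,"rx":0,"ry":0,"rz":0},
    {"tx":7,"ty":-13,"tz":-1,"rx":0,"ry":0,"rz":0}
  ]
}}

```text
time: 13.02
position: [0.508, 0.0152, 0.2716]
tool_rot: [1.0, 0.001, 0.0, -0.0]
ft_force: [0.0, -0.8, -1.2]
grip_width: 0.0293
```

Call:
{"fn": "send_rows", "kwargs": {
  "deltas": [
    {"tx":0,"ty":0,"tz":0,"rx":0,"ry":0,"rz":0},
    {"tx":0,"ty":0,"tz":0,"rx":0,"ry":0,"rz":0}
  ]
}}

```text
time: 13.18
position: [0.5071, 0.0137, 0.2711]
tool_rot: [1.0, 0.002, -0.001, 0.0]
ft_force: [-0.5, 0.0, -1.7]
grip_width: 0.0288
```

```bash
python3 -c "
from wl import *
o,c=look('w8.png',['rammer_mid'])
P=cloud(c,np.ones((480,640),bool),o)
Q=P[(P[:,2]>.151)&(P[:,2]<.160)&(np.hypot(P[:,0]-.545,P[:,1]-.067)<.05)]
print(len(Q),circ(Q,.0355),cv2.minEnclosingCircle(Q[:,:2].astype(np.float32)))
c=robot.camera('scene');save('s8.png',c['color'][60:300,220:460].repeat(2,0).repeat(2,1))"
```

```text
[0.5071 0.0137 0.2711]
rammer_mid 0.67 [320. 281.] top 0.3152 2190 0.5081 0.015 0.0174
rammer_mid 0.63 [481. 198.] top 0.1256 991 0.5188 -0.1602 0.0171
1853 (array([0.54514875, 0.06694977]), np.float64(0.002116304241650409)) ((0.5449451208114624, 0.0675717145204544), 0.03709680214524269)
```

View pics/s8.png

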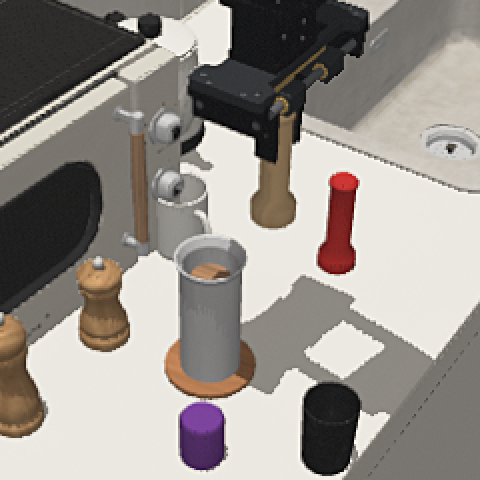

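View pics/w8.png

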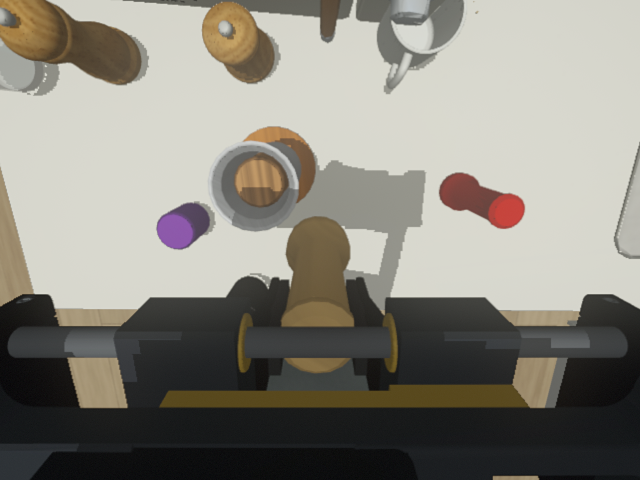

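Call:
{"fn": "send_rows", "kwargs": {
  "deltas": [
    {"tx":1,"ty":-1.4,"tz":0,"rx":0,"ry":0,"rz":0},
    {"tx":2.3,"ty":-3.2,"tz":0,"rx":0,"ry":0,"rz":0},
    {"tx":3.4,"ty":-4.7,"tz":0,"rx":0,"ry":0,"rz":0},
    {"tx":3.8,"ty":-5.3,"tz":0,"rx":0,"ry":0,"rz":0},
    {"tx":3.8,"ty":-5.3,"tz":0,"rx":0,"ry":0,"rz":0}
  ]
}}

```text
time: 13.75
position: [0.5457, 0.0657, 0.2714]
tool_rot: [1.0, 0.001, -0.0, 0.0]
ft_force: [-0.7, -0.3, -0.4]
grip_width: 0.0292
```

Call:
{"fn": "send_rows", "kwargs": {
  "deltas": [
    {"tx":0,"ty":0,"tz":0,"rx":0,"ry":0,"rz":0},
    {"tx":0,"ty":0,"tz":0,"rx":0,"ry":0,"rz":0}
  ]
}}

```text
time: 13.92
position: [0.5444, 0.0647, 0.2713]
tool_rot: [1.0, 0.0, -0.001, 0.0]
ft_force: [-0.1, -0.4, -1.2]
grip_width: 0.0291
```

```bash
python3 -c "
from wl import *
o,c=look('w9.png',['rammer_mid'])
P=cloud(c,np.ones((480,640),bool),o)
Q=P[(P[:,2]>.151)&(P[:,2]<.160)&(np.hypot(P[:,0]-.545,P[:,1]-.067)<.05)]
print(len(Q),circ(Q,.0355))
N=P[np.hypot(P[:,0]-.545,P[:,1]-.067)<.04]
for a,b,r in [(.190,.2,.023),(.225,.26,.015)]:
  Q=N[(N[:,2]>a)&(N[:,2]<b)]; print(a,len(Q),circ(Q,r))
"
```

```text
[0.5444 0.0647 0.2713]
rammer_mid 0.78 [322. 281.] top 0.3155 2204 0.5455 0.0655 0.0175
rammer_mid 0.68 [520. 231.] top 0.1255 934 0.5187 -0.1602 0.0177
1081 (array([0.54377301, 0.06718892]), np.float64(0.001859948447273323))
0.19 155 (array([0.54465894, 0.06549829]), np.float64(0.00018716058709568185))
0.225 881 (array([0.54482954, 0.0656808 ]), np.float64(0.00019418298990903112))
```

View pics/w9.png

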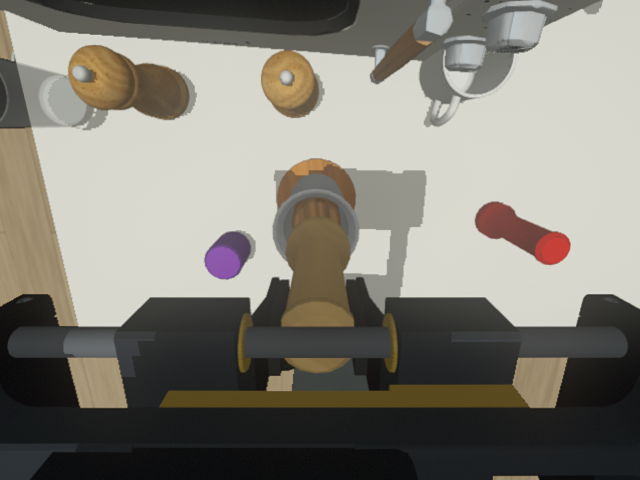

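Call:
{"fn": "send_rows", "kwargs": {
  "deltas": [
    {"tx":0,"ty":-0.15,"tz":0.5,"rx":0,"ry":0,"rz":0},
    {"tx":0,"ty":-0.15,"tz":1.5,"rx":0,"ry":0,"rz":0},
    {"tx":0,"ty":-0.15,"tz":2.8,"rx":0,"ry":0,"rz":0},
    {"tx":0,"ty":-0.15,"tz":4,"rx":0,"ry":0,"rz":0},
    {"tx":0,"ty":-0.15,"tz":4.8,"rx":0,"ry":0,"rz":0}
  ]
}}

```text
time: 14.43
position: [0.5441, 0.0672, 0.2216]
tool_rot: [1.0, 0.001, -0.001, -0.0]
ft_force: [-0.7, -0.1, -2.1]
grip_width: 0.0292
```

Call:
{"fn": "send_rows", "kwargs": {
  "deltas": [
    {"tx":0,"ty":0,"tz":0.2,"rx":0,"ry":0,"rz":0},
    {"tx":0,"ty":0,"tz":0.4,"rx":0,"ry":0,"rz":0},
    {"tx":0,"ty":0,"tz":0.6,"rx":0,"ry":0,"rz":0}
  ]
}}

```text
time: 14.68
position: [0.5457, 0.0672, 0.2176]
tool_rot: [1.0, 0.001, 0.0, 0.0]
ft_force: [0.2, 0.1, -0.9]
grip_width: 0.0292
```

Call:
{"fn": "send_rows", "kwargs": {
  "deltas": [
    {"tx":0,"ty":0,"tz":0.15,"rx":0,"ry":0,"rz":0},
    {"tx":0,"ty":0,"tz":0.3,"rx":0,"ry":0,"rz":0},
    {"tx":0,"ty":0,"tz":0.45,"rx":0,"ry":0,"rz":0},
    {"tx":0,"ty":0,"tz":0.6,"rx":0,"ry":0,"rz":0}
  ]
}}

```text
time: 15.02
position: [0.5456, 0.0672, 0.2118]
tool_rot: [1.0, 0.001, 0.0, 0.0]
ft_force: [0.8, 0.1, -1.9]
grip_width: 0.0293
```

Call:
{"fn": "send_rows", "kwargs": {
  "deltas": [
    {"tx":0,"ty":0,"tz":0.15,"rx":0,"ry":0,"rz":0},
    {"tx":0,"ty":0,"tz":0.3,"rx":0,"ry":0,"rz":0},
    {"tx":0,"ty":0,"tz":0.45,"rx":0,"ry":0,"rz":0}
  ]
}}

```text
time: 15.27
position: [0.5459, 0.0673, 0.2083]
tool_rot: [1.0, 0.001, 0.001, -0.0]
ft_force: [-2.3, -0.7, 5.4]
grip_width: 0.0293
```

Call:
{"fn": "send_rows", "kwargs": {
  "deltas": [
    {"tx":0,"ty":0,"tz":0.15,"rx":0,"ry":0,"rz":0},
    {"tx":0,"ty":0,"tz":0.3,"rx":0,"ry":0,"rz":0},
    {"tx":0,"ty":0,"tz":0.45,"rx":0,"ry":0,"rz":0}
  ]
}}

```text
time: 15.52
position: [0.5459, 0.0673, 0.2038]
tool_rot: [1.0, 0.001, 0.001, -0.0]
ft_force: [-1.1, 0.1, 4.8]
grip_width: 0.0291
```

Call:
{"fn": "send_rows", "kwargs": {
  "deltas": [
    {"tx":0,"ty":0,"tz":0.15,"rx":0,"ry":0,"rz":0},
    {"tx":0,"ty":0,"tz":0.3,"rx":0,"ry":0,"rz":0},
    {"tx":0,"ty":0,"tz":0.45,"rx":0,"ry":0,"rz":0},
    {"tx":0,"ty":0,"tz":0.6,"rx":0,"ry":0,"rz":0}
  ]
}}

```text
time: 15.85
position: [0.5459, 0.0673, 0.1978]
tool_rot: [1.0, 0.001, 0.001, -0.0]
ft_force: [-1.6, 0.1, 5.7]
grip_width: 0.0291
```

Call:
{"fn": "send_rows", "kwargs": {
  "deltas": [
    {"tx":0,"ty":0,"tz":0.2,"rx":0,"ry":0,"rz":0},
    {"tx":0,"ty":0,"tz":0.4,"rx":0,"ry":0,"rz":0},
    {"tx":0,"ty":0,"tz":0.6,"rx":0,"ry":0,"rz":0},
    {"tx":0,"ty":0,"tz":0.7,"rx":0,"ry":0,"rz":0},
    {"tx":0,"ty":0,"tz":0.8,"rx":0,"ry":0,"rz":0}
  ]
}}

```text
time: 16.27
position: [0.5459, 0.0673, 0.1898]
tool_rot: [1.0, 0.001, 0.001, -0.0]
ft_force: [-2.2, 0.7, 5.3]
grip_width: 0.029
```

Call:
{"fn": "send_rows", "kwargs": {
  "deltas": [
    {"tx":0,"ty":0,"tz":0.1,"rx":0,"ry":0,"rz":0},
    {"tx":0,"ty":0,"tz":0.2,"rx":0,"ry":0,"rz":0}
  ]
}}

```text
time: 16.43
position: [0.5459, 0.0673, 0.1878]
tool_rot: [1.0, 0.001, 0.001, -0.0]
ft_force: [-0.6, 0.7, 6.2]
grip_width: 0.0294
```

Call:
{"fn": "send_rows", "kwargs": {
  "deltas": [
    {"tx":0,"ty":0,"tz":0.1,"rx":0,"ry":0,"rz":0}
  ]
}}

```text
time: 16.52
position: [0.5459, 0.0673, 0.1868]
tool_rot: [1.0, 0.001, 0.001, -0.0]
ft_force: [-1.1, -0.5, 6.4]
grip_width: 0.0291
```

Call:
{"fn": "send_rows", "kwargs": {
  "deltas": [
    {"tx":0,"ty":0,"tz":0.1,"rx":0,"ry":0,"rz":0}
  ]
}}

```text
time: 16.6
position: [0.5459, 0.0674, 0.1858]
tool_rot: [1.0, 0.001, 0.001, -0.0]
ft_force: [-2.1, -0.1, 5.8]
grip_width: 0.0291
```

Call:
{"fn": "send_rows", "kwargs": {
  "deltas": [
    {"tx":0,"ty":0,"tz":0.1,"rx":0,"ry":0,"rz":0}
  ]
}}

```text
time: 16.68
position: [0.5459, 0.0673, 0.1848]
tool_rot: [1.0, 0.001, 0.001, -0.0]
ft_force: [-0.8, 0.4, 6.6]
grip_width: 0.0291
```

Call:
{"fn": "send_rows", "kwargs": {
  "deltas": [
    {"tx":0,"ty":0,"tz":0.05,"rx":0,"ry":0,"rz":0}
  ]
}}

```text
time: 16.77
position: [0.546, 0.0673, 0.1843]
tool_rot: [1.0, 0.001, 0.001, -0.0]
ft_force: [-1.1, 0.6, 9.2]
grip_width: 0.0292
```

Call:
{"fn": "send_rows", "kwargs": {
  "deltas": [
    {"tx":0,"ty":0,"tz":0.05,"rx":0,"ry":0,"rz":0}
  ]
}}

```text
time: 16.85
position: [0.5461, 0.0674, 0.1843]
tool_rot: [1.0, 0.001, 0.001, -0.0]
ft_force: [-1.9, 0.7, 10.4]
grip_width: 0.0291
```

Call:
{"fn": "send_rows", "kwargs": {
  "deltas": [
    {"tx":0,"ty":0,"tz":0.05,"rx":0,"ry":0,"rz":0}
  ]
}}

```text
time: 16.93
position: [0.5463, 0.0674, 0.1843]
tool_rot: [1.0, 0.001, 0.001, -0.0]
ft_force: [-2.1, 0.5, 13.7]
grip_width: 0.0295
```

The stoppers have bottomed out: height is fixed while force rises about 3 N per 0.5 mm. Pressing up to about 20 N and holding.

Call:
{"fn": "send_rows", "kwargs": {
  "deltas": [
    {"tx":0,"ty":0,"tz":0.05,"rx":0,"ry":0,"rz":0},
    {"tx":0,"ty":0,"tz":0.1,"rx":0,"ry":0,"rz":0}
  ]
}}

```text
time: 17.1
position: [0.5465, 0.0674, 0.1842]
tool_rot: [1.0, 0.001, 0.002, -0.0]
ft_force: [-3.5, 0.6, 19.4]
grip_width: 0.0289
```

Call:
{"fn": "send_rows", "kwargs": {
  "deltas": [
    {"tx":0,"ty":0,"tz":0.05,"rx":0,"ry":0,"rz":0},
    {"tx":0,"ty":0,"tz":0.05,"rx":0,"ry":0,"rz":0}
  ]
}}

```text
time: 17.27
position: [0.5465, 0.0674, 0.1841]
tool_rot: [1.0, 0.001, 0.002, -0.0]
ft_force: [-3.4, -0.9, 18.4]
grip_width: 0.029
```

Call:
{"fn": "send_rows", "kwargs": {
  "deltas": [
    {"tx":0,"ty":0,"tz":0.05,"rx":0,"ry":0,"rz":0},
    {"tx":0,"ty":0,"tz":0.05,"rx":0,"ry":0,"rz":0},
    {"tx":0,"ty":0,"tz":0.05,"rx":0,"ry":0,"rz":0}
  ]
}}

```text
time: 17.52
position: [0.5467, 0.0674, 0.1841]
tool_rot: [1.0, 0.001, 0.002, 0.0]
ft_force: [-4.2, 1.5, 20.5]
grip_width: 0.029
```

Call:
{"fn": "send_rows", "kwargs": {
  "deltas": [
    {"tx":0,"ty":0,"tz":0,"rx":0,"ry":0,"rz":0},
    {"tx":0,"ty":0,"tz":0,"rx":0,"ry":0,"rz":0},
    {"tx":0,"ty":0,"tz":0,"rx":0,"ry":0,"rz":0},
    {"tx":0,"ty":0,"tz":0,"rx":0,"ry":0,"rz":0},
    {"tx":0,"ty":0,"tz":0,"rx":0,"ry":0,"rz":0}
  ]
}}

```text
time: 17.93
position: [0.5467, 0.0674, 0.1842]
tool_rot: [1.0, 0.001, 0.002, 0.0]
ft_force: [-4.3, 0.4, 20.6]
grip_width: 0.0293
```

Call:
{"fn": "send_rows", "kwargs": {
  "deltas": [
    {"tx":0,"ty":0,"tz":0,"rx":0,"ry":0,"rz":0},
    {"tx":0,"ty":0,"tz":0,"rx":0,"ry":0,"rz":0},
    {"tx":0,"ty":0,"tz":0,"rx":0,"ry":0,"rz":0},
    {"tx":0,"ty":0,"tz":0,"rx":0,"ry":0,"rz":0},
    {"tx":0,"ty":0,"tz":0,"rx":0,"ry":0,"rz":0}
  ]
}}

```text
time: 18.35
position: [0.5467, 0.0674, 0.1841]
tool_rot: [1.0, 0.001, 0.002, 0.0]
ft_force: [-3.9, 0.8, 21.0]
grip_width: 0.0292
```

Call:
{"fn": "send_rows", "kwargs": {
  "deltas": [
    {"tx":0,"ty":0,"tz":0,"rx":0,"ry":0,"rz":0},
    {"tx":0,"ty":0,"tz":0,"rx":0,"ry":0,"rz":0},
    {"tx":0,"ty":0,"tz":0,"rx":0,"ry":0,"rz":0},
    {"tx":0,"ty":0,"tz":0,"rx":0,"ry":0,"rz":0}
  ]
}}

```text
time: 18.68
position: [0.5467, 0.0674, 0.1842]
tool_rot: [1.0, 0.001, 0.002, 0.0]
ft_force: [-3.3, -0.0, 20.4]
grip_width: 0.0291
```

Call:
{"fn": "send_rows", "kwargs": {
  "deltas": [
    {"tx":0,"ty":0,"tz":-0.4,"rx":0,"ry":0,"rz":0},
    {"tx":0,"ty":0,"tz":-1,"rx":0,"ry":0,"rz":0},
    {"tx":0,"ty":0,"tz":-2.5,"rx":0,"ry":0,"rz":0},
    {"tx":0,"ty":0,"tz":-4.5,"rx":0,"ry":0,"rz":0},
    {"tx":0,"ty":0,"tz":-6.5,"rx":0,"ry":0,"rz":0}
  ]
}}

```text
time: 19.1
position: [0.5448, 0.0673, 0.245]
tool_rot: [1.0, 0.001, -0.001, -0.0]
ft_force: [0.3, 0.3, -1.6]
grip_width: 0.0294
```

Call:
{"fn": "send_rows", "kwargs": {
  "deltas": [
    {"tx":0,"ty":0,"tz":-2,"rx":0,"ry":0,"rz":0},
    {"tx":0,"ty":0,"tz":-3,"rx":0,"ry":0,"rz":0},
    {"tx":0,"ty":0,"tz":-3,"rx":0,"ry":0,"rz":0}
  ]
}}

```text
time: 19.35
position: [0.547, 0.0671, 0.2773]
tool_rot: [1.0, 0.001, 0.003, 0.0]
ft_force: [0.3, -0.2, -0.7]
grip_width: 0.0291
```

```bash
python3 -c "
from wl import *
o,c=look('w10.png',['rammer_mid'])
P=cloud(c,np.ones((480,640),bool),o)
N=P[np.hypot(P[:,0]-.545,P[:,1]-.067)<.045]
for a,b,r in [(.190,.2,.023),(.225,.26,.015)]:
  Q=N[(N[:,2]>a)&(N[:,2]<b)]; print(a,len(Q),circ(Q,r))
"
```

```text
[0.547  0.0671 0.2773]
rammer_mid 0.77 [320. 282.] top 0.3214 2182 0.548 0.0679 0.0174
rammer_mid 0.73 [518. 235.] top 0.1254 900 0.5184 -0.1595 0.0179
rammer_mid 0.49 [318. 195.] top 0.1555 1122 0.545 0.0673 0.0369
0.19 53 (array([0.54771383, 0.06790173]), np.float64(0.00017120096002132975))
0.225 816 (array([0.54760062, 0.06811535]), np.float64(0.00022713451299060704))
```

Call:
{"fn": "send_rows", "kwargs": {
  "deltas": [
    {"tx":-1.2,"ty":2,"tz":0,"rx":0,"ry":0,"rz":0},
    {"tx":-3.2,"ty":5.4,"tz":0,"rx":0,"ry":0,"rz":0},
    {"tx":-5.2,"ty":8.8,"tz":0,"rx":0,"ry":0,"rz":0},
    {"tx":-7.2,"ty":12.2,"tz":0,"rx":0,"ry":0,"rz":0},
    {"tx":-9.2,"ty":15.6,"tz":0,"rx":0,"ry":0,"rz":0}
  ]
}}

```text
time: 19.87
position: [0.4515, -0.0895, 0.2733]
tool_rot: [1.0, 0.001, -0.002, -0.001]
ft_force: [1.6, -0.7, -1.7]
grip_width: 0.0289
```

Call:
{"fn": "send_rows", "kwargs": {
  "deltas": [
    {"tx":-1,"ty":1.7,"tz":0,"rx":0,"ry":0,"rz":0},
    {"tx":-1.6,"ty":2.7,"tz":0,"rx":0,"ry":0,"rz":0},
    {"tx":-1.6,"ty":2.7,"tz":2,"rx":0,"ry":0,"rz":0},
    {"tx":-1.6,"ty":2.7,"tz":5,"rx":0,"ry":0,"rz":0},
    {"tx":-1.6,"ty":2.7,"tz":8,"rx":0,"ry":0,"rz":0}
  ]
}}

```text
time: 20.28
position: [0.4372, -0.1163, 0.1937]
tool_rot: [1.0, 0.0, 0.0, 0.0]
ft_force: [0.1, 0.4, -1.1]
grip_width: 0.0296
```

Call:
{"fn": "send_rows", "kwargs": {
  "deltas": [
    {"tx":0,"ty":0,"tz":2.5,"rx":0,"ry":0,"rz":0},
    {"tx":0,"ty":0,"tz":5,"rx":0,"ry":0,"rz":0},
    {"tx":0,"ty":0,"tz":7,"rx":0,"ry":0,"rz":0},
    {"tx":0,"ty":0,"tz":8.5,"rx":0,"ry":0,"rz":0},
    {"tx":0,"ty":0,"tz":9.5,"rx":0,"ry":0,"rz":0}
  ]
}}

```text
time: 20.7
position: [0.4356, -0.1149, 0.0971]
tool_rot: [1.0, 0.001, -0.003, -0.001]
ft_force: [-0.1, 0.1, -1.3]
grip_width: 0.0295
```

Call:
{"fn": "send_rows", "kwargs": {
  "deltas": [
    {"tx":0,"ty":0,"tz":0,"rx":0,"ry":0,"rz":0},
    {"tx":0,"ty":0,"tz":0,"rx":0,"ry":0,"rz":0}
  ]
}}

```text
time: 20.87
position: [0.4365, -0.1153, 0.0988]
tool_rot: [1.0, 0.001, -0.002, -0.001]
ft_force: [0.4, 1.0, -0.6]
grip_width: 0.0288
```

Call:
{"fn": "send_rows", "kwargs": {
  "deltas": [
    {"tx":0,"ty":0,"tz":0.5,"rx":0,"ry":0,"rz":0},
    {"tx":0,"ty":0,"tz":0.9,"rx":0,"ry":0,"rz":0},
    {"tx":0,"ty":0,"tz":1.3,"rx":0,"ry":0,"rz":0},
    {"tx":0,"ty":0,"tz":1.3,"rx":0,"ry":0,"rz":0}
  ]
}}

```text
time: 21.2
position: [0.4375, -0.1158, 0.0867]
tool_rot: [1.0, 0.001, -0.0, -0.0]
ft_force: [-0.2, -0.4, -1.6]
grip_width: 0.0293
```

Call:
{"fn": "send_rows", "kwargs": {
  "deltas": [
    {"tx":0,"ty":0,"tz":0.1,"rx":0,"ry":0,"rz":0},
    {"tx":0,"ty":0,"tz":0.2,"rx":0,"ry":0,"rz":0}
  ]
}}

```text
time: 21.37
position: [0.4379, -0.116, 0.0852]
tool_rot: [1.0, 0.001, 0.0, 0.0]
ft_force: [-0.9, -0.5, -2.7]
grip_width: 0.0294
```

Call:
{"fn": "send_rows", "kwargs": {
  "deltas": [
    {"tx":0,"ty":0,"tz":0.1,"rx":0,"ry":0,"rz":0},
    {"tx":0,"ty":0,"tz":0.2,"rx":0,"ry":0,"rz":0},
    {"tx":0,"ty":0,"tz":0.25,"rx":0,"ry":0,"rz":0}
  ]
}}

```text
time: 21.62
position: [0.4377, -0.116, 0.0825]
tool_rot: [1.0, 0.001, 0.0, 0.0]
ft_force: [0.3, 0.8, -1.7]
grip_width: 0.0291
```

Call:
{"fn": "send_rows", "kwargs": {
  "deltas": [
    {"tx":0,"ty":0,"tz":0.05,"rx":0,"ry":0,"rz":0},
    {"tx":0,"ty":0,"tz":0.1,"rx":0,"ry":0,"rz":0}
  ]
}}

```text
time: 21.78
position: [0.4377, -0.116, 0.0815]
tool_rot: [1.0, 0.001, 0.0, 0.0]
ft_force: [-1.1, -0.3, -1.4]
grip_width: 0.0292
```

Call:
{"fn": "send_rows", "kwargs": {
  "deltas": [
    {"tx":0,"ty":0,"tz":0.05,"rx":0,"ry":0,"rz":0},
    {"tx":0,"ty":0,"tz":0.1,"rx":0,"ry":0,"rz":0}
  ]
}}

```text
time: 21.95
position: [0.4378, -0.1161, 0.0813]
tool_rot: [1.0, 0.001, 0.0, 0.0]
ft_force: [-1.6, 0.7, 13.5]
grip_width: 0.029
```

Call:
{"fn": "send_rows", "kwargs": {
  "deltas": [
    {"tx":0,"ty":0,"tz":-0.06,"rx":0,"ry":0,"rz":0},
    {"tx":0,"ty":0,"tz":-0.06,"rx":0,"ry":0,"rz":0}
  ]
}}

```text
time: 22.12
position: [0.4379, -0.116, 0.0814]
tool_rot: [1.0, 0.001, 0.0, 0.0]
ft_force: [0.6, 0.5, 3.0]
grip_width: 0.0291
```

Call:
{"fn": "send_rows", "kwargs": {
  "deltas": [
    {"tx":0,"ty":0,"tz":0,"rx":0,"ry":0,"rz":0},
    {"tx":0,"ty":0,"tz":0,"rx":0,"ry":0,"rz":0},
    {"tx":0,"ty":0,"tz":0,"rx":0,"ry":0,"rz":0},
    {"tx":0,"ty":0,"tz":0,"rx":0,"ry":0,"rz":0},
    {"tx":0,"ty":0,"tz":0,"rx":0,"ry":0,"rz":0}
  ],
  "claw": 7
}}

```text
time: 22.53
position: [0.4377, -0.1159, 0.0811]
tool_rot: [1.0, 0.001, -0.0, -0.0]
ft_force: [0.1, 0.0, 0.7]
grip_width: 0.0548
```

Call:
{"fn": "send_rows", "kwargs": {
  "deltas": [
    {"tx":0,"ty":0,"tz":0,"rx":0,"ry":0,"rz":0},
    {"tx":0,"ty":0,"tz":0,"rx":0,"ry":0,"rz":0},
    {"tx":0,"ty":0,"tz":0,"rx":0,"ry":0,"rz":0}
  ]
}}

```text
time: 22.78
position: [0.4377, -0.1159, 0.0811]
tool_rot: [1.0, 0.001, -0.0, -0.0]
ft_force: [0.2, 0.4, 0.5]
grip_width: 0.0683
```

Released. Now retract straight up and check the scene.

Call:
{"fn": "send_rows", "kwargs": {
  "deltas": [
    {"tx":0,"ty":0,"tz":-2,"rx":0,"ry":0,"rz":0},
    {"tx":0,"ty":0,"tz":-5,"rx":0,"ry":0,"rz":0},
    {"tx":0,"ty":0,"tz":-9,"rx":0,"ry":0,"rz":0},
    {"tx":0,"ty":0,"tz":-13,"rx":0,"ry":0,"rz":0},
    {"tx":0,"ty":0,"tz":-16,"rx":0,"ry":0,"rz":0}
  ]
}}

```text
time: 23.2
position: [0.4381, -0.1161, 0.244]
tool_rot: [1.0, 0.001, 0.001, 0.001]
ft_force: [0.5, -0.5, 0.6]
grip_width: 0.0701
```

Call:
{"fn": "send_rows", "kwargs": {
  "deltas": [
    {"tx":0,"ty":-3,"tz":-1,"rx":0,"ry":0,"rz":0},
    {"tx":0,"ty":-7,"tz":-1,"rx":0,"ry":0,"rz":0},
    {"tx":0,"ty":-10,"tz":-1,"rx":0,"ry":0,"rz":0},
    {"tx":0,"ty":-11,"tz":-1,"rx":0,"ry":0,"rz":0},
    {"tx":0,"ty":-11,"tz":-1,"rx":0,"ry":0,"rz":0}
  ]
}}

```text
time: 23.62
position: [0.4367, -0.004, 0.2512]
tool_rot: [1.0, 0.003, -0.0, -0.0]
ft_force: [0.8, 0.7, 0.2]
grip_width: 0.0701
```

```bash
python3 -c "
from wl import *
o,c=look('w11.png',['rammer_mid'])
P=cloud(c,np.ones((480,640),bool),o)
Q=P[(np.hypot(P[:,0]-.545,P[:,1]-.067)<.024)&(P[:,2]<.15)]
print('in tube z',len(Q),np.percentile(Q[:,2],[5,50,95]))
s=robot.camera('scene');save('s11.png',s['color'][100:340,170:440].repeat(2,0).repeat(2,1))
for l in ['tumbler','pepper_mill','salt_mill','beaker','mug','rammer_mid']:
  for r in robot.outline_of(l,'scene')[:2]:
    P=cloud(s,r['pixels'])
    if len(P): print(l,round(r['p'],2),np.round(np.median(P,0),3),np.round(np.percentile(P[:,2],98),3))
"
```

```text
[ 0.4367 -0.004   0.2512]
rammer_mid 0.97 [428. 214.] top 0.1257 1100 0.4387 -0.1148 0.0173
rammer_mid 0.76 [482. 129.] top 0.1256 1431 0.5188 -0.1603 0.0174
in tube z 2325 [0.09908792 0.10185363 0.10319055]
tumbler 0.91 [0.649 0.365 0.084] 0.122
pepper_mill 0.63 [0.657 0.258 0.071] 0.14
salt_mill 0.6 [0.662 0.107 0.053] 0.104
beaker 0.89 [0.375 0.118 0.054] 0.082
mug 0.91 [ 0.682 -0.06   0.064] 0.089
rammer_mid 0.88 [ 0.513 -0.149  0.052] 0.125
rammer_mid 0.72 [ 0.436 -0.104  0.061] 0.126
```

View pics/s11.png

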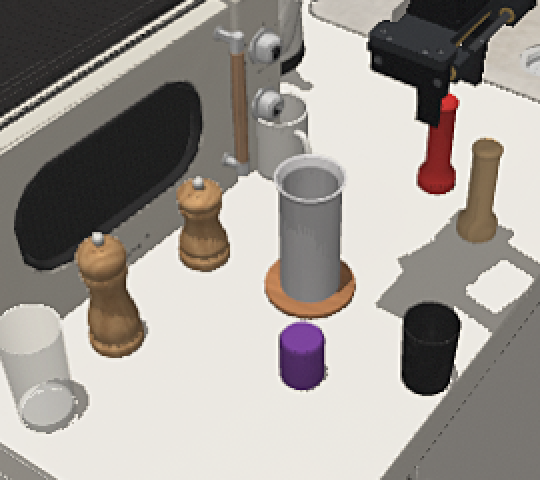

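View pics/w11.png

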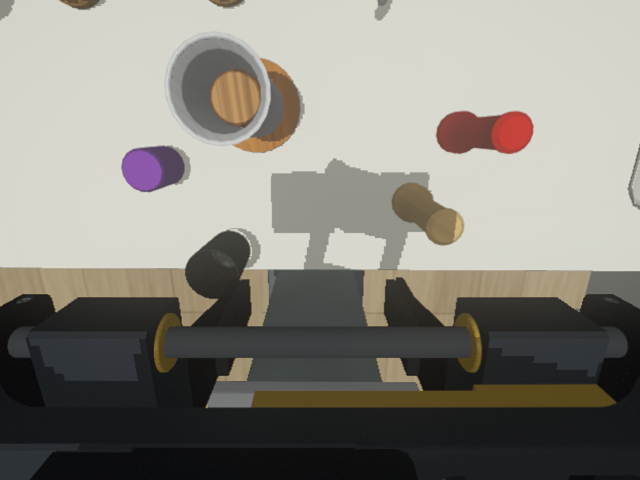

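The stopper's top in the tube is at about 0.102 to 0.103 m, and fully bottomed out would be 0.103 m. The rammer stands upright at (0.439,-0.115), and the bystanders read the same positions as at the start.

```bash
python3 -c "
from rig import robot
print(robot.hand_in(), robot.get_obs()['time'])"
```

```text
the job is handed in; nothing more can be done
the job is handed in; nothing more can be done
```

I dropped the brown loose stopper into the tube and released it. I then took the wooden rammer and pushed both stoppers down until they bottomed out. I pressed there at about 18–21 N for roughly 1.5 s. The rammer now stands upright at (0.439, -0.115), about 0.21 m from the tube, and I handed the job in at about 24 s.

**Last checks:**
- **Stoppers:** the loose stopper's top reads 0.102–0.103 m, against 0.103 m when both are fully bottomed out.
- **Rammer:** its top is at 0.126 m, so it is standing, and the gripper is clear of everything.
- **Bystanders:** the beaker, mills and glass measured within about 2–3 mm of where they started, and nothing was knocked. The mug and the red and purple look-alikes also look undisturbed.

**Disagreements and blips:**
- The scene and top cameras disagreed by 4–5 mm in x, so I worked from the wrist camera. Its heights and radii matched the given sizes.
- When I set the rammer down, the force briefly reached about 13.5 N. I eased off before letting go.

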